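# Screw the low eyepiece onto the stone viewer

### The job

Fit the low eyepiece (not the tall one) to the bare threaded tube of the stone viewer: set it level on the thread, turn it backward (counter-clockwise seen from above) with light pressure until you feel it climb to the crest and drop a full step, then screw it forward (clockwise) without forcing it until its skirt sits fully home on the shoulder all round. Let go of it and leave the tall eyepiece and the oil bottle standing where they are.

Things in the scene. Friction and masses are not known exactly. Their poses are not given: they have to be found in the camera images.
- eyepiece_low: The low eyepiece: round dark steel lens mount, knurled skirt 54 mm in diameter from its underside to 26 mm, a narrower eyecup (45 mm) with a glass lens on top; 36 mm tall, about 120 g. It stands on its open underside (bore 43.8 mm, 21.5 mm deep); origin at the centre of the underside, z up along its axis. Grip it across the skirt.
- lugs (a point): Inside the low eyepiece, on its axis at the height of its thread: three short lugs 120 degrees apart, reaching in to a 37.8 mm circle, 1.6 mm high; this point is at their lower faces, 4 mm above the underside.
- eyepiece_tall: The other eyepiece: same knurled 54 mm skirt, but 68 mm tall with a long narrow barrel. Not needed; it stays where it stands.
- viewer: The stone viewer, bolted down: grey cast body 46 mm high with black focus knobs at its sides, an upright threaded tube near the robot, a dark stage and small bent lamp (104 mm high, 100 mm from the tube) at its far end. Origin on the bench under the tube's axis; x towards the stage, z up. The body spans -55 to 145 mm in x and 50 mm either side in y, knobs 70 mm.
- shoulder (a point): Centre of the flat shoulder (54 mm in diameter, 62 mm above the bench) round the foot of the tube, on its axis, z up. Home: the eyepiece's underside lies on it. The bare tube stands 17 mm above it: core 36 mm in diameter, tapering to 30 mm over the last 4 mm.
- crest (a point): On the tube's axis, 13 mm above the shoulder: height of the upper faces of the blunt beginnings of its thread. Right-hand, three starts 120 degrees apart, 42 mm over the ridges, ridges 1.8 mm thick, pitch 4.5 mm, lead 13.5 mm a turn, falling clockwise. The tube is clamped at an unknown angle, so where the ridges begin must be felt, not read from this frame.
- step (a point): 4.5 mm above the shoulder on the axis: the underside's height after the drop. Set on anywhere it rests on the ridges 4.5 to 9 mm up; turned counter-clockwise it climbs to just over 9 mm, then falls about 4.5 mm (a fall under 3 mm means it was set down on an edge: go on turning back). Then clockwise it runs under the ridges, sinks 13.5 mm a turn and is home after about a third of a turn.
- oil: The oil bottle, a white dropper bottle 28 mm in diameter and 67 mm tall, a bystander; origin at the centre of its underside.
Mind the look-alikes: they are no part of the job. What is shaped like the eyepiece_low but purple is not meant.

How it is judged:
By the outcome, as a careful person would: the job done as asked, in the order asked, and still so for the second after the job is handed in, with the robot touching nothing.
It also fails if it takes over 64 s, if anything falls off the work surface, if the arm or the gripper's body presses on something with over 40 N, if the wrist force passes 120 N, or if a joint passes its speed limit or range.

### The arm

A 7-joint arm with a two-finger parallel gripper is mounted at the origin on a cart in front of the work surface, level with it; the furniture and walls round the work are solid. World frame = base frame: x ahead of the robot, y to its left, z up, the work surface at z = 0. Lengths are in m, angles in rad, forces in N, time in s.
With the tool pointing down it reaches from about 0.35 to 0.775 m from the base axis. Payload 3.1 kg.
Tool frame: the origin (TCP) lies midway between the tips of the shut fingers; the grasp point (between the pads) lies 19 mm behind it (manip.tcp_to_grasp is the distance from the TCP to the grasp point, in m); z points along the fingers, y is the line along which they close (so a half turn about z gives the same grasp; the last joint's range is limited). The gripper opens to 85 mm and grips with 20 to 120 N. Pads are 22 mm wide; open, the fingers measure 114 mm over their backs; the gripper's body (76 mm by 85 mm) begins 54 mm behind the grasp point. The pads swing forward as they close: fully open they stand 13 mm farther back than shut.
Start: joints at [-1.311, 0.311, 0.014, 1.512, -0.004, 1.319, -0.027], TCP at [0.163, 0.525, 0.204] pointing down, gripper open.
Joint ranges: [-2.7, 2.7], [-0.3, 1.91], [-1.27, 1.3], [0.12, 2.57], [-1.44, 4.58], [0.2, 2.03], [-3.05, 3.05]. Speed limits (rad/s): [2.79, 2.79, 3.14, 3.14, 3.14, 3.14, 3.14].

### API

Orientations are given as [roll, pitch, yaw] about the fixed x, y, z axes, in that order (R = Rz(yaw) Ry(pitch) Rx(roll)).
In Python, from bench import manip, vision, order gives the robot as it stands.
- The arm moves only by the tool jog_arm, never from a script. Its argument "motion" is one flat list of numbers, 6 for each row, row after row: the shift along the world's x, y, z in mm, then the turn, a rotation vector about the world's x, y, z in rad. A call has 1 to 10 rows; each row shifts and turns the commanded pose from where the row before left it; what a row does not reach is not made up. A row lasts 1/8 s, in which the tool goes at most 62.5 mm and 10.7 degrees, less where a joint would pass 70% of its speed; a pose out of reach is approached as far as the arm can. A call is refused whole if a number of a shift passes 62.5 or a number of a turn 0.188, either way. A call with a gripper value outside its range is refused whole. "fingers" is the finger opening in mm, from 0 to 85.4, set as the call begins (left out, the last holds). The fingers move at their own pace and stop on an object; "grip_force" is the grip in N (left out, the last holds). Time passes only in rows, so rows that do not move let the fingers close. It gives the time, the measured TCP pose, the force, the opening and the grip force at its end, in the units of the state.
- manip.observe(): the state, without advancing time (a new reading comes with each control period).
- vision.grab_frame(name): name is "scene" or "top" or "wrist"; returns a dict with "frame" (480x640x3 uint8, red, green, blue), "z_map" (480x640 float32, m along the optical axis (not along the pixel's ray), 0 where there is no reading), "mtx" (3x3 intrinsics, pixels), "R" (3x3) and "t" (3): a world point X has camera coordinates R X + t; the wrist camera has in their place "T_tool_cam" (4x4, takes a point from camera to tool coordinates, whose origin is the TCP and whose axes are the flange's). Camera axes: x right, y down, z forward; pixel columns grow to the right and rows downward; lengths in m; the calibration is good to about 2 mm. A picture is of the moment at which its call begins: read the wrist's pose just before it.
- order.sign_off(): hands the job in; it is judged then, once.
The state is a dict: "time_s": time; "qpos": joint angles; "qvel": joint speeds; "joint_torque": joint torques, N m; "tool_pos": TCP position; "eef_rot": TCP orientation; "contact_force": force on the tool from outside, world axes, zero at the start; "wrist_torque": the same for the moment, N m; "finger_gap": finger opening in m; "gripper_force": force on a finger pad.
Only numpy, scipy, OpenCV 4.12 (cv2) and the standard library are available. Lean on these libraries where they do the work, as an engineer would, in place of code of your own. Each camera call takes 0.05 s, during which the arm holds its last target. There are 200 camera calls.

## Working session

There is one attempt and no reset: what is moved stays moved. The work goes in short steps, Python scripts to look and compute and a tool call to move; the robot and the scene stay as the last step left them, time stands still between calls to the robot, and variables do not carry over. Pictures are saved under pics/ and viewed, at most 10 in all, crops included, and the job is handed in when it is done.

Besides the shell and the picture viewer there is one more tool, called after ">>>" by a JSON object that holds its "fn" and its "kwargs". jog_arm: Moves the arm, as the interface text tells. Its arguments: {"type":"object","properties":{"motion":{"type":"array","items":{"type":"number"}},"fingers":{"type":"number"},"grip_force":{"type":"number"}},"required":["motion"]}

```bash
mkdir -p pics; cat > h.py <<'E'
import numpy as np, cv2
from bench import manip, vision, order
def world(f,u,v,z=None):
    z=f["z_map"][v,u] if z is None else z
    c=z*np.linalg.inv(f["mtx"])@[u,v,1]
    return f["R"].T@(c-f["t"])
def cloud(f):
    v,u=np.mgrid[:480,:640]; z=f["z_map"]
    c=np.stack([u,v,np.ones_like(u)],-1)@np.linalg.inv(f["mtx"]).T*z[...,None]
    return (c-f["t"])@f["R"]
E
python3 - <<'E'
from h import *
print(manip.observe(), manip.tcp_to_grasp)
for n in("scene","top"):
    f=vision.grab_frame(n); np.savez(n,**f); cv2.imwrite(f"pics/{n}0.png",f["frame"][...,::-1])
E
```

```text
{'time_s': 0.0, 'qpos': array([-1.31071527,  0.31173304,  0.01399858,  1.5130752 , -0.00442279,
        1.31919399, -0.02717019]), 'qvel': array([-0.00123041, -0.00064495, -0.00012428,  0.0009018 ,  0.00211543,
       -0.00038111, -0.00042975]), 'joint_torque': array([ 4.63306042e-04, -3.79925466e+01,  1.46331838e-01, -2.30590403e+01,
        1.22751138e-02,  1.37791739e-02,  3.11900330e-06]), 'tool_pos': array([0.16321975, 0.52438238, 0.20240979]), 'eef_rot': array([-3.13921529e+00,  7.70627326e-05,  2.83990622e+00]), 'contact_force': array([-0.11352034, -0.10453988, -1.08625235]), 'wrist_torque': array([-0.00508972, -0.04857247,  0.03684094]), 'gripper_force': 0.0, 'finger_gap': 0.08531470294920539} 0.0187
```

View pics/top0.png

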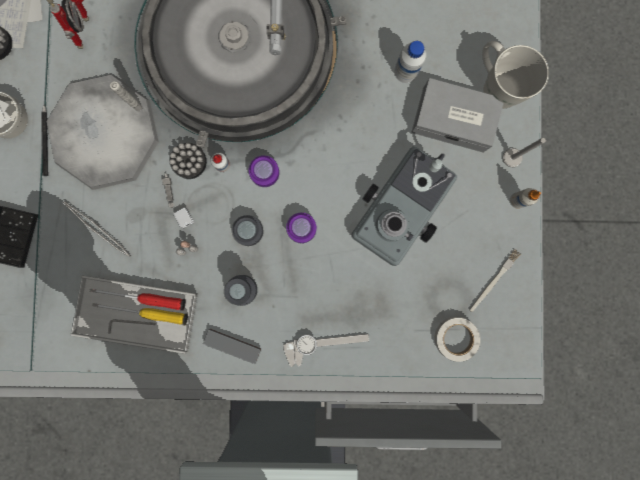

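View pics/scene0.png

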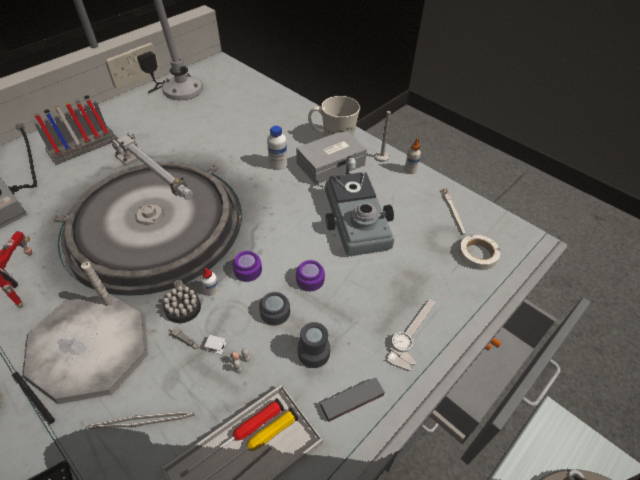

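The low eyepiece is at about (247,230) in the top view, with the tall one at (238,290). The bare tube is at about (395,224), and the purple look-alikes are at (264,170) and (301,228).

```bash
python3 - <<'E'
from h import *
from scipy.optimize import least_squares
def fit(p,r):
    s=least_squares(lambda q:np.hypot(p[:,0]-q[0],p[:,1]-q[1])-r,p[:,:2].mean(0),loss='soft_l1',f_scale=.001);return s.x
for n in("top","scene"):
    f=dict(np.load(n+".npz"));P=cloud(f)
    print(n,"campos",-f["R"].T@f["t"])
    pts=dict(low=(247,230),tall=(238,290),tube=(395,224),pur=(301,228)) if n=="top" else dict(low=(275,305),tall=(313,336),tube=(366,210))
    for k,(u,v) in pts.items():
        w=P[v,u];Q=P[np.hypot(P[...,0]-w[0],P[...,1]-w[1])<.06]
        h=np.histogram(Q[:,2],bins=np.arange(0,.12,.004))[0]
        print(k,w.round(4),h)
        for lo,hi in ((.022,.029),(.032,.040),(.064,.07),(.058,.066),(.074,.083)):
            q=Q[(Q[:,2]>lo)&(Q[:,2]<hi)]
            q=q[np.hypot(*(q[:,:2]-w[:2]).T)<.035]
            if len(q)>15:
                (x,y),r=cv2.minEnclosingCircle(q[:,:2].astype(np.float32)*1000); print("  ",lo,len(q),np.round([x,y,r],1),(q.mean(0)*1000).round(1))
f=dict(np.load("top.npz"));P=cloud(f)
m=(P[...,2]>.041)&(P[...,2]<.05)&(np.hypot(P[...,0]-P[224,395,0],P[...,1]-P[224,395,1])<.17)
n,l,st,c=cv2.connectedComponentsWithStats(m.astype(np.uint8))
i=1+np.argmax(st[1:,4]);q=P[l==i][:,:2].astype(np.float32)*1000
print(st[i],cv2.minAreaRect(q),cv2.boxPoints(cv2.minAreaRect(q)))
im=cv2.resize(f["frame"][140:260,210:450],(800,400),interpolation=3);cv2.imwrite("pics/c1.png",im[...,::-1])
E
```

```text
top campos [ 0.50554998 -0.07516523  0.9212518 ]
low [0.5721 0.0451 0.0359] [1555   49    5    7    9   20  158  130  310  113    0    0    0    0
    0    0    0    0    0    0    0    0    0    0    0    0    0    0
    0]
   0.022 206 [572.9  47.5  27.5] [570.8  44.   26.5]
   0.032 423 [573.2  47.7  22.5] [573.4  47.9  34.9]
tall [0.4677 0.0533 0.0681] [1622   53    7    7    8   16  100   93    4    1    0    0    0    0
    2   48  341  178    1    0    0    0    0    0    0    0    0    0
    0]
   0.022 137 [466.1  55.5  27.2] [469.1  43.4  26.7]
   0.064 499 [466.1  55.9  22.6] [465.7  56.   67.1]
   0.058 190 [466.   56.1  22.5] [465.9  55.5  64.5]
tube [ 0.5832 -0.2097  0.0812] [ 143    2    1    7    7    9   17   31   88  242  266 1561  320   31
   39  221   41   36  117  238   93    0    0    0    0    0    0    0
    0]
   0.064 46 [ 584.  -208.4   26. ] [ 584.9 -201.9   65.5]
   0.058 264 [ 582.2 -212.9   31.4] [ 582.  -206.3   62.4]
   0.074 396 [ 584.2 -208.6   21. ] [ 583.7 -207.9   78.4]
pur [ 0.5773 -0.0502  0.0356] [1541   46    3    4    1   18  154  142  308  
[... 780 characters left out ...]
[465.1  56.5  20. ] [456.3  65.6  35.7]
   0.064 523 [467.4  55.8  22.6] [467.1  56.1  66.8]
   0.058 232 [465.4  57.7  21.8] [465.3  57.7  64.4]
tube [ 0.583  -0.2077  0.078 ] [199   4  21  44  45  58  52  64  87 177 156 761 200  57  34 130  35  32
  67 125  67   0   0   0   0   0   0   0   0]
   0.064 46 [ 584.1 -205.9   25.7] [ 577.7 -194.7   66.3]
   0.058 164 [ 582.  -210.7   30.8] [ 577.9 -199.1   62.5]
   0.074 220 [ 585.6 -209.6   21.4] [ 583.9 -206.7   78.6]
[ 355  164   76   99 2265] ((605.45947265625, -222.06825256347656), (92.83795928955078, 154.95220947265625), 55.72633743286133) [[ 515.29584 -216.79654]
 [ 643.34174 -304.0573 ]
 [ 695.6231  -227.33997]
 [ 567.5772  -140.0792 ]]
```

View pics/c1.png

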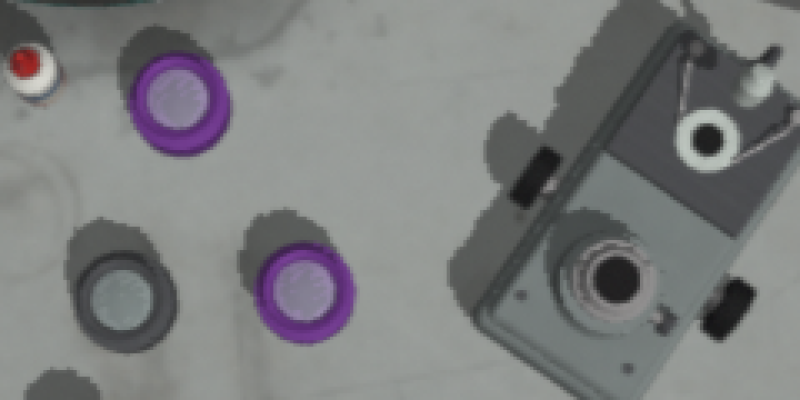

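The close-up confirms that the grey low eyepiece is centred near (573.5, 47.6) mm. The tube is near (584.7, −209) and the viewer's yaw is about −34°. Next I move above the eyepiece.

>>> {"fn": "jog_arm", "kwargs": {"motion": [29,-34,0,0,0,-0.085,29,-34,0,0,0,-0.085,29,-34,0,0,0,-0.085,29,-34,0,0,0,-0.085,29,-34,0,0,0,-0.085,29,-34,0,0,0,-0.085,29,-34,0,0,0,-0.085,29,-34,0,0,0,-0.085,29,-34,0,0,0,-0.085,29,-34,0,0,0,-0.085], "fingers": 85}}

```text
time_s: 1.35
tool_pos: [0.4539, 0.1839, 0.2031]
eef_rot: [-3.141, -0.0, 1.987]
contact_force: [0.5, -0.8, 1.0]
finger_gap: 0.085
gripper_force: 0.0
```

>>> {"fn": "jog_arm", "kwargs": {"motion": [29,-34,-10,0,0,-0.085,29,-34,-15,0,0,-0.085,29,-34,-15,0,0,-0.085,29,-34,-15,0,0,-0.085,4,-1,-15,0,0,0,0,0,0,0,0,0,0,0,0,0,0,0]}}

```text
time_s: 2.22
tool_pos: [0.5729, 0.0502, 0.1337]
eef_rot: [-3.141, -0.001, 1.653]
contact_force: [0.8, 0.2, -0.3]
finger_gap: 0.0854
gripper_force: 0.0
```

```bash
cat >> h.py <<'E'
from scipy.spatial.transform import Rotation as Ro
def wcloud():
    s=manip.observe();f=vision.grab_frame("wrist");T=f["T_tool_cam"];R=Ro.from_euler("xyz",s["eef_rot"]).as_matrix()
    v,u=np.mgrid[:480,:640]
    c=np.stack([u,v,np.ones_like(u)],-1)@np.linalg.inv(f["mtx"]).T*f["z_map"][...,None]
    P=(c@T[:3,:3].T+T[:3,3])@R.T+s["tool_pos"]
    P[f["z_map"]==0]=np.nan
    return s,f,P
def circ(P,c,lo,hi,rad=.035):
    q=P.reshape(-1,3);q=q[(q[:,2]>lo)&(q[:,2]<hi)&(np.hypot(q[:,0]-c[0],q[:,1]-c[1])<rad)]
    if len(q)<10: return None
    (x,y),r=cv2.minEnclosingCircle(q[:,:2].astype(np.float32)*1000);return len(q),round(x,1),round(y,1),round(r,1),q[:,2].mean().round(4)
E
python3 - <<'E'
from h import *
s,f,P=wcloud()
cv2.imwrite("pics/w1.png",f["frame"][...,::-1])
for b in((.022,.029),(.033,.039)): print(circ(P,(.5735,.0476),*b))
print(f["T_tool_cam"].round(3))
E
```

```text
(1067, 574.4, 48.5, 27.5, np.float64(0.0263))
(1822, 574.4, 48.4, 22.5, np.float64(0.0348))
[[-0.    -0.955 -0.296  0.077]
 [ 1.    -0.     0.     0.001]
 [-0.    -0.296  0.955 -0.171]
 [ 0.     0.     0.     1.   ]]
```

View pics/w1.png

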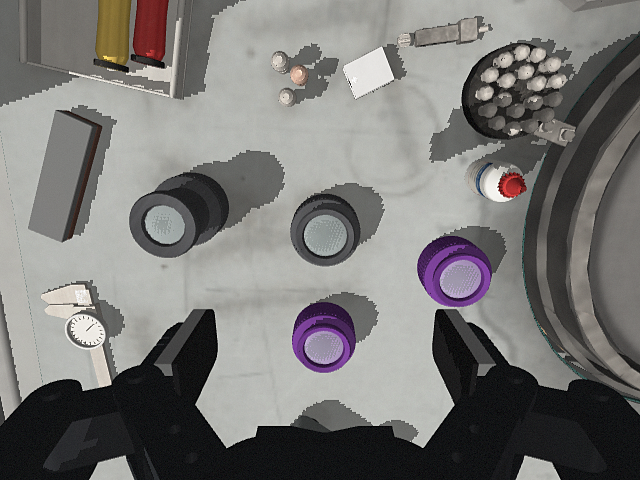

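The wrist view shows the low eyepiece at (325,230), dark grey and clear of the purple pair. Both fingers will descend into free space. Now I go down and grip.

>>> {"fn": "jog_arm", "kwargs": {"motion": [1,-2,-30,0,0,0,0,0,-35,0,0,0,0,0,-30,0,0,0,0,0,-20,0,0,0,0,0,-12,0,0,0,0,0,-5,0,0,0,0,0,0,0,0,0,0,0,0,0,0,0]}}

```text
time_s: 3.28
tool_pos: [0.5753, 0.0462, 0.0025]
eef_rot: [3.14, -0.0, 1.65]
contact_force: [0.3, -0.3, -0.3]
finger_gap: 0.0854
gripper_force: 0.0
```

>>> {"fn": "jog_arm", "kwargs": {"motion": [0,0,0,0,0,0,0,0,0,0,0,0,0,0,0,0,0,0,0,0,0,0,0,0,0,0,0,0,0,0,0,0,0,0,0,0], "fingers": 45, "grip_force": 30}}

```text
time_s: 4.03
tool_pos: [0.5744, 0.0461, 0.0015]
eef_rot: [-3.142, 0.0, 1.65]
contact_force: [0.4, -0.6, -0.2]
finger_gap: 0.0449
gripper_force: 0.0
```

```bash
python3 - <<'E'
from h import *
s,f,P=wcloud()
cv2.imwrite("pics/w2.png",f["frame"][...,::-1])
print(s["finger_gap"],circ(P,(.5744,.048),.022,.029),circ(P,(.5744,.048),.033,.039))
for u,v in((210,330),(440,330),(230,340),(420,340),(235,320),(405,320)):print(u,v,P[v,u])
E
```

```text
0.04488997731838815 (2749, 574.2, 48.8, 27.6, np.float64(0.0262)) (6022, 574.4, 54.1, 33.9, np.float64(0.0349))
210 330 [ 5.17762964e-01  1.75125788e-02 -2.46181731e-04]
440 330 [ 6.37107503e-01  2.69106821e-02 -2.74429296e-04]
230 340 [0.54272737 0.05178894 0.06108886]
420 340 [0.60688845 0.05673903 0.06091134]
235 320 [0.54123847 0.05150952 0.04711586]
405 320 [0.60216063 0.06119596 0.05590282]
```

View pics/w2.png

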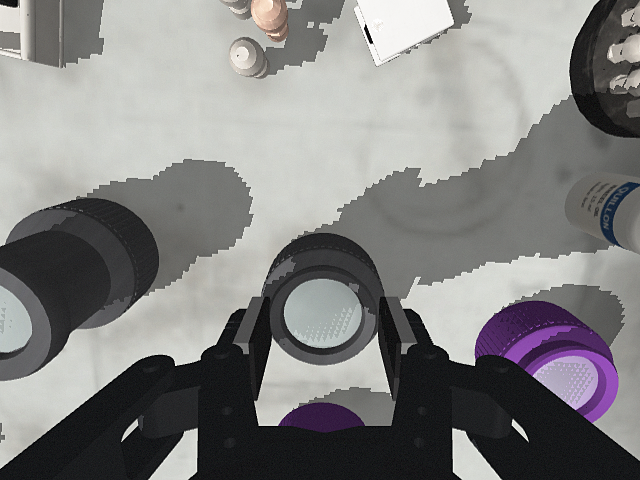

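```bash
python3 - <<'E'
from h import *
s,f,P=wcloud()
for n,(a,b,c,d) in dict(L=(285,400,225,268),R=(285,400,382,430)).items():
    q=P[a:b,c:d].reshape(-1,3);q=q[q[:,2]>.028];i=q[:,2].argsort()[:200:25];print(n,(q[i]*1000).round(1).tolist(), np.histogram(q[:,2],np.arange(.028,.12,.006))[0])
E
```

```text
L [[549.1, 55.3, 28.2], [548.4, 55.9, 37.2], [541.7, 51.2, 38.4], [540.2, 51.5, 39.2], [548.9, 56.9, 39.9], [551.3, 56.5, 40.6], [552.5, 48.7, 41.2], [543.5, 51.8, 41.8]] [  1 103 322 407 438 439 722 244 278 293  68 326 165   0   0]
R [[601.6, 60.4, 36.0], [600.5, 60.6, 37.4], [597.2, 60.0, 38.5], [609.1, 56.6, 39.4], [603.1, 60.9, 40.2], [596.6, 59.3, 40.7], [607.8, 57.0, 41.2], [597.1, 53.8, 41.8]] [  0  94 325 402 461 488 734 273 335 376  89 374 194   0   0]
```

```bash
python3 - <<'E'
from h import *
s,f,P=wcloud();Ti=np.linalg.inv(f["T_tool_cam"])
for x in(-.011,.011):
  for z in(0,-.01,-.02,-.03,-.04):
    c=Ti@[x,.0225,z,1];u=f["mtx"]@c[:3];u=u/u[2];print(x,z,u[:2].round(),c[2].round(3),f["z_map"][int(u[1]),int(u[0])])
for v in range(285,330,5): print(v,[(P[v,u]*1000).round(0).tolist() for u in(245,252,258,264)])
E
```

```text
-0.011 0 [367. 309.] 0.189 0.15089606
-0.011 -0.01 [370. 319.] 0.18 0.15321368
-0.011 -0.02 [372. 329.] 0.17 0.15296605
-0.011 -0.03 [375. 341.] 0.161 0.19630738
-0.011 -0.04 [378. 355.] 0.151 0.19825986
0.011 0 [369. 268.] 0.183 0.15689152
0.011 -0.01 [371. 276.] 0.173 0.15670986
0.011 -0.02 [374. 285.] 0.164 0.15835726
0.011 -0.03 [377. 295.] 0.154 0.15914248
0.011 -0.04 [381. 306.] 0.145 0.1512285
285 [[536.0, 45.0, 0.0], [539.0, 45.0, 0.0], [542.0, 45.0, 0.0], [549.0, 57.0, 27.0]]
290 [[536.0, 42.0, 1.0], [539.0, 42.0, -0.0], [542.0, 42.0, 0.0], [549.0, 56.0, 28.0]]
295 [[536.0, 39.0, -0.0], [539.0, 39.0, -1.0], [542.0, 40.0, 1.0], [549.0, 53.0, 26.0]]
300 [[536.0, 37.0, 1.0], [546.0, 56.0, 40.0], [548.0, 56.0, 38.0], [551.0, 57.0, 39.0]]
305 [[536.0, 33.0, -0.0], [547.0, 57.0, 44.0], [549.0, 57.0, 44.0], [551.0, 57.0, 44.0]]
310 [[544.0, 52.0, 40.0], [547.0, 56.0, 46.0], [550.0, 56.0, 46.0], [552.0, 57.0, 48.0]]
315 [[546.0, 56.0, 51.0], [548.0, 56.0, 51.0], [550.0, 55.0, 49.0], [552.0, 55.0, 48.0]]
320 [[547.0, 57.0, 56.0], [549.0, 56.0, 55.0], [551.0, 57.0, 55.0], [552.0, 53.0, 49.0]]
325 [[547.0, 57.0, 59.0], [550.0, 56.0, 58.0], [552.0, 56.0, 58.0], [552.0, 51.0, 48.0]]
```

The fingertips are actually about 37 mm above the bench, beside the eyecup, because the true tips lie well behind the reported TCP. I'll open, descend in small checked steps and shift +2 mm in y.

>>> {"fn": "jog_arm", "kwargs": {"motion": [0,2,0,0,0,0,0,0,0,0,0,0,0,0,0,0,0,0,0,0,-6,0,0,0,0,0,-6,0,0,0,0,0,0,0,0,0], "fingers": 70}}

```text
time_s: 4.92
tool_pos: [0.5736, 0.0481, -0.0114]
eef_rot: [-3.14, 0.0, 1.65]
contact_force: [-0.8, 0.1, -0.1]
finger_gap: 0.0699
gripper_force: 0.0
```

```bash
cat >> h.py <<'E'
def tips(P,s):
    q=P[250:400,150:500].reshape(-1,3);d=np.abs(q[:,0]-s["tool_pos"][0])
    q=q[(d>s["finger_gap"]/2-.002)&(d<s["finger_gap"]/2+.004)&(np.abs(q[:,1]-s["tool_pos"][1])<.016)&(q[:,2]>s["tool_pos"][2]+.012)]
    return np.percentile(q[:,2]*1000,[0,1,3,10]).round(1),len(q)
E
python3 - <<'E'
from h import *
s,f,P=wcloud();print(s["tool_pos"],s["finger_gap"],s["contact_force"],tips(P,s))
cv2.imwrite("pics/w3.png",f["frame"][...,::-1])
E
```

```text
[ 0.57359648  0.04810429 -0.01140831] 0.06987634749521263 [-0.75355385  0.13299388 -0.06268012] (array([ 0.6,  0.7,  0.9, 28.9]), 6564)
```

View pics/w3.png

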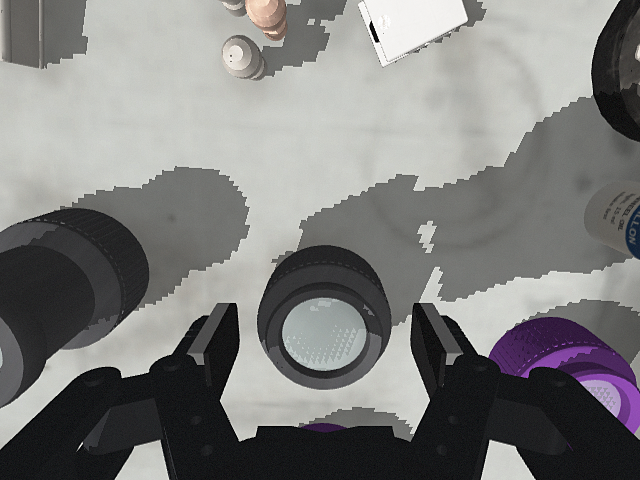

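The pads straddle the eyepiece evenly and their tips are still about 28 mm up. Another 19 mm of descent is needed.

>>> {"fn": "jog_arm", "kwargs": {"motion": [1,0,-6,0,0,0,0,0,-6,0,0,0,0,0,-5,0,0,0,0,0,-2,0,0,0,0,0,0,0,0,0]}}

```text
time_s: 5.6
tool_pos: [0.5753, 0.0481, -0.0297]
eef_rot: [-3.141, 0.0, 1.65]
contact_force: [-0.3, -0.4, 0.5]
finger_gap: 0.0699
gripper_force: 0.0
```

>>> {"fn": "jog_arm", "kwargs": {"motion": [0,0,0,0,0,0,0,0,0,0,0,0,0,0,0,0,0,0,0,0,0,0,0,0,0,0,0,0,0,0], "fingers": 45, "grip_force": 30}}

```text
time_s: 6.22
tool_pos: [0.5759, 0.0481, -0.0291]
eef_rot: [3.141, 0.0, 1.65]
contact_force: [-0.2, 0.7, 3.4]
finger_gap: 0.0534
gripper_force: 32.2
```

```bash
python3 - <<'E'
from h import *
s,f,P=wcloud();print({k:np.round(v,4) for k,v in s.items()})
print(circ(P,(.5744,.0486),.022,.029),circ(P,(.5744,.0486),.033,.037,.026))
cv2.imwrite("pics/w4.png",f["frame"][200:430,150:480][...,::-1])
E
```

```text
{'time_s': np.float64(6.225), 'qpos': array([-0.4448,  0.6342,  0.4706,  1.7181, -0.3577,  0.8747,  0.2582]), 'qvel': array([ 0.0001, -0.0005, -0.0001,  0.    ,  0.0001, -0.0013,  0.0014]), 'joint_torque': array([-5.24000e-02, -4.18404e+01,  5.98250e+00, -1.62140e+01,
       -3.48000e-02, -8.54000e-02,  7.00000e-04]), 'tool_pos': array([ 0.5759,  0.0481, -0.0291]), 'eef_rot': array([3.1407, 0.    , 1.6499]), 'contact_force': array([-0.2305,  0.6548,  3.4326]), 'wrist_torque': array([-0.0204,  0.0842,  0.0291]), 'gripper_force': np.float64(32.1817), 'finger_gap': np.float64(0.0534)}
(5362, 573.6, 54.6, 33.8, np.float64(0.0262)) (8525, 573.7, 48.7, 25.2, np.float64(0.0347))
```

View pics/w4.png

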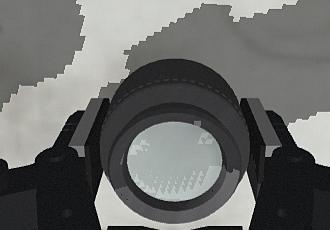

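The eyepiece is gripped across the skirt at a 53.4 mm gap. I lift it and carry it over to the tube.

>>> {"fn": "jog_arm", "kwargs": {"motion": [0,0,5,0,0,0,0,0,20,0,0,0,0,0,30,0,0,0,0,0,30,0,0,0,0,0,30,0,0,0,0,0,0,0,0,0], "grip_force": 40}}

```text
time_s: 7.02
tool_pos: [0.5773, 0.0482, 0.0876]
eef_rot: [3.137, -0.0, 1.65]
contact_force: [-0.4, 0.5, -1.5]
finger_gap: 0.0535
gripper_force: 42.3
```

>>> {"fn": "jog_arm", "kwargs": {"motion": [1,-28,0,0,0,-0.06,1,-28,0,0,0,-0.06,1,-28,0,0,0,-0.06,1,-28,0,0,0,-0.06,1,-28,0,0,0,-0.06,1,-28,0,0,0,-0.06,1,-28,0,0,0,-0.06,2,-28,0,0,0,-0.06,2,-28,0,0,0,-0.06,0,-5,0,0,0,0]}}

```text
time_s: 8.28
tool_pos: [0.5838, -0.2145, 0.0847]
eef_rot: [-3.141, 0.004, 1.102]
contact_force: [-0.6, -0.3, -0.7]
finger_gap: 0.0532
gripper_force: 42.3
```

>>> {"fn": "jog_arm", "kwargs": {"motion": [0,0,0,0,0,0,0,0,0,0,0,0,0,0,0,0,0,0]}}

```text
time_s: 8.65
tool_pos: [0.5867, -0.2071, 0.0854]
eef_rot: [-3.141, -0.001, 1.112]
contact_force: [0.0, 0.3, -1.5]
finger_gap: 0.0528
gripper_force: 42.3
```

```bash
python3 - <<'E'
from h import *
s,f,P=wcloud();print({k:np.round(v,4) for k,v in s.items()})
np.savez("w5",P=P,**s)
cv2.imwrite("pics/w5.png",f["frame"][...,::-1])
f=vision.grab_frame("scene");np.savez("scene2",**f)
E
```

```text
{'time_s': np.float64(8.65), 'qpos': array([-0.1209,  0.614 ,  0.6751,  1.4877, -0.4008,  1.1813,  0.1596]), 'qvel': array([ 0.    ,  0.0006,  0.0054, -0.0034,  0.0029,  0.0011,  0.0001]), 'joint_torque': array([ 2.00000e-01, -4.48953e+01,  8.87800e+00, -2.06880e+01,
        2.23000e-02,  4.40000e-03,  3.00000e-04]), 'tool_pos': array([ 0.5867, -0.2071,  0.0854]), 'eef_rot': array([-3.1410e+00, -1.0000e-03,  1.1122e+00]), 'contact_force': array([ 0.0058,  0.2598, -1.5404]), 'wrist_torque': array([0.035, 0.026, 0.032]), 'gripper_force': np.float64(42.3265), 'finger_gap': np.float64(0.0528)}
```

View pics/w5.png

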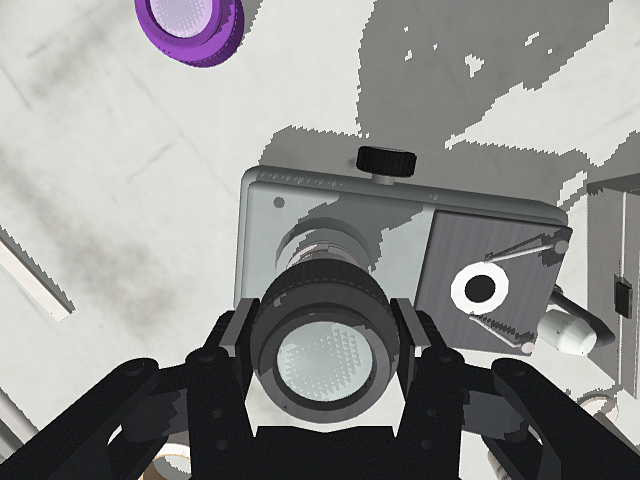

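The eyepiece is held level above the tube; the tube's foot and shoulder show at (330,245). I'll fit both positions numerically from this same image and the scene view.

```bash
cat >> h.py <<'E'
from scipy.optimize import least_squares
def eyefit(P,s,h=36.0,c=None):
    "top rim disc of held eyepiece: centre, height, tilt"
    q=P.reshape(-1,3)*1000; c=(s["tool_pos"][:2]*1000 if c is None else c)
    q=q[np.hypot(q[:,0]-c[0],q[:,1]-c[1])<27]
    return q
E
python3 - <<'E'
from h import *
d=np.load("w5.npz");P=d["P"];c=d["tool_pos"]*1000
Q=P[200:430,250:400].reshape(-1,3)*1000
Q=Q[np.hypot(*(Q[:,:2]-c[:2]).T)<40]
h,e=np.histogram(Q[:,2],np.arange(40,180,2));print([(int(a),int(b)) for a,b in zip(e,h) if b>60])
zt=e[np.argmax(h)]
t=Q[np.abs(Q[:,2]-zt-1)<4]; A=np.c_[t[:,:2]-t[:,:2].mean(0),np.ones(len(t))]
for _ in range(4):
    k=np.linalg.lstsq(A,t[:,2],rcond=None)[0];r=np.abs(t[:,2]-A@k)<1.2;A=A[r];t=t[r]
print("plane",k,len(t),cv2.minEnclosingCircle(t[:,:2].astype(np.float32)))
# skirt top ring
# shoulder edge: z~62 points
S=P[200:330,230:450].reshape(-1,3)*1000
m=(np.abs(S[:,2]-62)<2)&(np.hypot(S[:,0]-584.7,S[:,1]+209)<34)
p=S[m];print("shoulder",len(p),p.mean(0))
a=np.arctan2(p[:,1]+209,p[:,0]-584.7);o=[]
for b in np.arange(-np.pi,np.pi,.12):
    k=(a>=b)&(a<b+.12)
    if k.sum()>4: i=np.hypot(p[k,0]-584.7,p[k,1]+209).argmax();o.append(p[k][i])
o=np.array(o);print(o.round(1).tolist())
r=least_squares(lambda x:np.hypot(o[:,0]-x[0],o[:,1]-x[1])-27,[584,-209],loss='soft_l1');print("fit",r.x,r.fun.round(1))
# scene camera
f=dict(np.load("scene2.npz"));W=cloud(f).reshape(-1,3)*1000
W=W[np.hypot(W[:,0]-586,W[:,1]+208)<40]
h,e=np.histogram(W[:,2],np.arange(40,180,2));print([(int(a),int(b)) for a,b in zip(e,h) if b>20])
E
```

```text
[(44, 1390), (46, 3235), (48, 367), (50, 191), (52, 79), (60, 596), (62, 967), (66, 72), (68, 62), (70, 181), (72, 273), (74, 251), (76, 150), (116, 104), (118, 190), (120, 234), (122, 266), (124, 259), (126, 276), (128, 272), (130, 286), (132, 291), (134, 322), (136, 447), (138, 579), (140, 3567), (142, 311), (144, 1077), (146, 5071), (148, 4220), (150, 2055)]
plane [4.83337474e-03 1.61673844e-03 1.47853429e+02] 5135 ((586.8253173828125, -206.91604614257812), 22.69784927368164)
shoulder 1563 [ 592.63166631 -193.23422784   62.18825723]
[[610.4, -216.5, 61.2], [611.6, -213.4, 62.1], [611.8, -212.0, 61.2], [612.3, -206.8, 61.8], [612.4, -205.0, 63.2], [611.3, -201.1, 61.7], [610.3, -197.7, 62.9], [609.6, -195.7, 62.3], [606.4, -191.0, 62.1], [605.4, -189.5, 61.4], [601.9, -186.8, 60.7], [598.8, -184.5, 60.9], [598.3, -184.2, 61.2], [594.4, -182.6, 62.1], [591.8, -181.8, 62.9], [588.9, -181.4, 61.3], [582.3, -181.3, 61.3], [581.1, -181.3, 61.4], [578.8, -182.1, 61.3], [573.3, -184.1, 60.7], [572.7, -184.5, 62.1], [569.5, -186.9, 61.8], [566.4, -189.1, 62.2], [564.0, -192.3, 61.3], [563.3, -193.7, 61.8], [562.1, -196.1, 62.4]]
fit [ 585.50768005 -208.15792321] [-0.8 -0.3 -0.4 -0.2  0.  -0.3 -0.1  0.1  0.   0.2 -0.   0.1  0.2  0.
  0.1 -0.   0.1  0.3 -0.1 -0.  -0.1 -0.4 -0.1 -0.2 -0.5 -0.6]
[(44, 83), (46, 213), (48, 94), (50, 32), (52, 30), (54, 24), (56, 24), (60, 48), (62, 101), (70, 24), (72, 30), (74, 42), (76, 27), (78, 69), (80, 63), (130, 28), (132, 21), (134, 25), (138, 33), (140, 54), (142, 43), (144, 28), (146, 72), (148, 67), (150, 50), (152, 21)]
```

The tube fits at (585.5, −208.2) and the held eyepiece at (586.8, −206.9), with about 0.3° of tilt. I shift by (−1.3, −1.3) and come down. Underside height is about TCP + 29 mm.

>>> {"fn": "jog_arm", "kwargs": {"motion": [-1.3,-1.3,-10,0,0,0,0,0,-10,0,0,0,0,0,-8,0,0,0,0,0,-4,0,0,0,0,0,0,0,0,0,0,0,0,0,0,0]}}

```text
time_s: 9.5
tool_pos: [0.5854, -0.2103, 0.0538]
eef_rot: [3.141, 0.0, 1.11]
contact_force: [-0.5, -0.4, -1.0]
finger_gap: 0.0531
gripper_force: 42.3
```

>>> {"fn": "jog_arm", "kwargs": {"motion": [0,0,-1.5,0,0,0,0,0,-1.5,0,0,0,0,0,-1.5,0,0,0,0,0,-1.5,0,0,0,0,0,0,0,0,0]}}

```text
time_s: 10.12
tool_pos: [0.585, -0.21, 0.0473]
eef_rot: [-3.141, 0.0, 1.11]
contact_force: [-0.5, -0.4, -0.7]
finger_gap: 0.0533
gripper_force: 42.4
```

```bash
cat >> h.py <<'E'
def both():
    s,f,P=wcloud();c=s["tool_pos"]*1000;out={}
    Q=P[200:430,250:400].reshape(-1,3)*1000;Q=Q[np.hypot(*(Q[:,:2]-c[:2]).T)<40]
    t=Q[np.abs(Q[:,2]-c[2]-63)<4]; A=np.c_[t[:,:2]-c[:2],np.ones(len(t))]
    for _ in range(5):
        k=np.linalg.lstsq(A,t[:,2],rcond=None)[0];r=np.abs(t[:,2]-A@k)<1;A=A[r];t=t[r]
    print("tool",c.round(1),"yaw",s["eef_rot"].round(3),"q7",s["qpos"][6].round(2),"F",s["contact_force"].round(1))
    print("eye plane",k.round(4),len(t),cv2.minEnclosingCircle(t[:,:2].astype(np.float32)))
    S=P[180:330,200:450].reshape(-1,3)*1000
    p=S[(np.abs(S[:,2]-62)<2)&(np.hypot(S[:,0]-585.5,S[:,1]+208.2)<34)]
    a=np.arctan2(p[:,1]+208.2,p[:,0]-585.5);o=[]
    for b in np.arange(-np.pi,np.pi,.12):
        m=(a>=b)&(a<b+.12)
        if m.sum()>4: o.append(p[m][np.hypot(p[m,0]-585.5,p[m,1]+208.2).argmax()])
    o=np.array(o)
    if len(o)>5:
        r=least_squares(lambda x:np.hypot(o[:,0]-x[0],o[:,1]-x[1])-27,[585,-208],loss='soft_l1');print("shoulder",r.x.round(1),len(o),np.abs(r.fun).mean().round(2))
    return s,f,P
E
python3 -c "
from h import *
both()"
```

```text
tool [ 585.  -210.    47.3] yaw [-3.141  0.     1.11 ] q7 0.18 F [-0.5 -0.4 -0.7]
eye plane [7.200000e-03 1.470000e-02 1.099138e+02] 4298 ((585.0867919921875, -209.76319885253906), 22.755773544311523)
shoulder [ 585.5 -208.1] 23 0.14
```

>>> {"fn": "jog_arm", "kwargs": {"motion": [0.4,1.6,0,0,0,0,0,0,0,0,0,0,0,0,-1.5,0,0,0,0,0,-1.5,0,0,0,0,0,-1,0,0,0,0,0,0,0,0,0]}}

```text
time_s: 10.92
tool_pos: [0.5854, -0.2085, 0.0433]
eef_rot: [-3.141, 0.0, 1.11]
contact_force: [0.4, 0.4, -0.7]
finger_gap: 0.0529
gripper_force: 42.3
```

>>> {"fn": "jog_arm", "kwargs": {"motion": [0,0,-1,0,0,0,0,0,-1,0,0,0,0,0,0,0,0,0]}}

```text
time_s: 11.3
tool_pos: [0.5855, -0.2084, 0.0414]
eef_rot: [-3.141, -0.0, 1.11]
contact_force: [-0.5, 0.1, -0.6]
finger_gap: 0.0531
gripper_force: 42.3
```

>>> {"fn": "jog_arm", "kwargs": {"motion": [0,0,-0.7,0,0,0,0,0,-0.7,0,0,0,0,0,0,0,0,0]}}

```text
time_s: 11.68
tool_pos: [0.5855, -0.2085, 0.0401]
eef_rot: [-3.142, 0.0, 1.11]
contact_force: [-0.4, 0.1, -1.4]
finger_gap: 0.0531
gripper_force: 42.4
```

>>> {"fn": "jog_arm", "kwargs": {"motion": [0,0,-0.7,0,0,0,0,0,0,0,0,0]}}

```text
time_s: 11.92
tool_pos: [0.5856, -0.2086, 0.0399]
eef_rot: [3.141, -0.0, 1.11]
contact_force: [-1.1, 1.2, 2.9]
finger_gap: 0.0527
gripper_force: 42.7
```

Contact was felt at TCP z ≈ 39.9 mm. Now I turn backward (CCW) and raise at the thread's climb rate, keeping the pressure light.

>>> {"fn": "jog_arm", "kwargs": {"motion": [0,0,0.2,0,0,0.1,0,0,0.2,0,0,0.1,0,0,0,0,0,0]}}

```text
time_s: 12.3
tool_pos: [0.5861, -0.2087, 0.0403]
eef_rot: [3.14, -0.0, 1.309]
contact_force: [-0.1, 0.4, 2.0]
finger_gap: 0.0533
gripper_force: 42.7
```

>>> {"fn": "jog_arm", "kwargs": {"motion": [0,0,0.2,0,0,0.1,0,0,0.2,0,0,0.1,0,0,0,0,0,0]}}

```text
time_s: 12.68
tool_pos: [0.5859, -0.2087, 0.0407]
eef_rot: [3.141, 0.0, 1.508]
contact_force: [-0.6, 0.4, 3.5]
finger_gap: 0.0529
gripper_force: 42.8
```

>>> {"fn": "jog_arm", "kwargs": {"motion": [0,0,0.2,0,0,0.1,0,0,0.2,0,0,0.1,0,0,0,0,0,0]}}

```text
time_s: 13.05
tool_pos: [0.5857, -0.2086, 0.0411]
eef_rot: [3.141, 0.0, 1.707]
contact_force: [-0.8, 0.6, 4.3]
finger_gap: 0.053
gripper_force: 42.9
```

>>> {"fn": "jog_arm", "kwargs": {"motion": [0,0,0.2,0,0,0.1,0,0,0.2,0,0,0.1,0,0,0,0,0,0]}}

```text
time_s: 13.42
tool_pos: [0.5855, -0.2086, 0.0415]
eef_rot: [3.141, -0.0, 1.907]
contact_force: [-2.0, 1.0, 6.0]
finger_gap: 0.0535
gripper_force: 43.0
```

>>> {"fn": "jog_arm", "kwargs": {"motion": [0,0,0.2,0,0,0.1,0,0,0.2,0,0,0.1,0,0,0,0,0,0]}}

```text
time_s: 13.8
tool_pos: [0.5854, -0.2086, 0.0418]
eef_rot: [3.142, -0.0, 2.106]
contact_force: [-3.0, 0.7, 5.4]
finger_gap: 0.0529
gripper_force: 42.9
```

>>> {"fn": "jog_arm", "kwargs": {"motion": [0,0,0.2,0,0,0.1,0,0,0.3,0,0,0.1,0,0,0,0,0,0]}}

```text
time_s: 14.18
tool_pos: [0.585, -0.2085, 0.0408]
eef_rot: [-3.141, -0.001, 2.306]
contact_force: [0.3, -0.6, -1.6]
finger_gap: 0.0529
gripper_force: 42.3
```

>>> {"fn": "jog_arm", "kwargs": {"motion": [0,0,0.2,0,0,0.1,0,0,0.2,0,0,0.1,0,0,0,0,0,0]}}

```text
time_s: 14.55
tool_pos: [0.5849, -0.2086, 0.0414]
eef_rot: [-3.141, -0.001, 2.505]
contact_force: [-1.2, -0.1, -2.2]
finger_gap: 0.0528
gripper_force: 42.3
```

>>> {"fn": "jog_arm", "kwargs": {"motion": [0,0,0.2,0,0,0.1,0,0,0.2,0,0,0.1,0,0,0,0,0,0]}}

```text
time_s: 14.92
tool_pos: [0.5849, -0.2088, 0.0421]
eef_rot: [-3.141, -0.001, 2.705]
contact_force: [-0.9, -0.0, -2.1]
finger_gap: 0.0534
gripper_force: 42.3
```

Force vanished just past yaw ≈ 2.2 at TCP 41.8 mm, so the lug went over the crest and dropped. Now I lower onto the next ridge.

>>> {"fn": "jog_arm", "kwargs": {"motion": [0,0,-1,0,0,0,0,0,-1,0,0,0,0,0,-0.7,0,0,0,0,0,0,0,0,0]}}

```text
time_s: 15.42
tool_pos: [0.5849, -0.2088, 0.0398]
eef_rot: [-3.141, -0.001, 2.709]
contact_force: [-3.4, -1.1, -0.9]
finger_gap: 0.0533
gripper_force: 42.4
```

>>> {"fn": "jog_arm", "kwargs": {"motion": [0,0,-0.6,0,0,0,0,0,0,0,0,0]}}

```text
time_s: 15.68
tool_pos: [0.5849, -0.2088, 0.0393]
eef_rot: [-3.141, -0.001, 2.709]
contact_force: [-4.3, -1.0, 0.5]
finger_gap: 0.0529
gripper_force: 42.5
```

>>> {"fn": "jog_arm", "kwargs": {"motion": [0,0,-0.6,0,0,0,0,0,0,0,0,0]}}

```text
time_s: 15.92
tool_pos: [0.5849, -0.2088, 0.0389]
eef_rot: [-3.141, -0.001, 2.71]
contact_force: [-4.9, -0.8, 2.5]
finger_gap: 0.0527
gripper_force: 42.7
```

>>> {"fn": "jog_arm", "kwargs": {"motion": [-0.5,0,0,0,0,0,0,0,0,0,0,0]}}

```text
time_s: 16.18
tool_pos: [0.585, -0.2088, 0.0389]
eef_rot: [-3.141, 0.0, 2.71]
contact_force: [-3.3, -0.4, 2.0]
finger_gap: 0.053
gripper_force: 42.6
```

```bash
python3 -c "
from h import *
both()"
```

```text
tool [ 585.  -208.8   38.9] yaw [-3.141  0.     2.71 ] q7 1.59 F [-3.3 -0.4  2. ]
eye plane [-1.500000e-02  7.300000e-03  1.016554e+02] 4246 ((586.7083740234375, -207.87498474121094), 22.63858413696289)
shoulder [ 585.7 -208.1] 21 0.12
```

>>> {"fn": "jog_arm", "kwargs": {"motion": [-0.7,0,0,0,0,0,0,0,0,0,0,0,0,0,-0.3,0,0,-0.1,0,0,-0.3,0,0,-0.1,0,0,0,0,0,0]}}

```text
time_s: 16.85
tool_pos: [0.585, -0.2086, 0.0385]
eef_rot: [3.141, 0.001, 2.511]
contact_force: [-2.8, -0.8, -0.1]
finger_gap: 0.0532
gripper_force: 42.6
```

>>> {"fn": "jog_arm", "kwargs": {"motion": [0,0,-0.2,0,0,-0.1,0,0,-0.2,0,0,-0.1,0,0,0,0,0,0]}}

```text
time_s: 17.23
tool_pos: [0.5851, -0.2084, 0.038]
eef_rot: [3.141, 0.001, 2.313]
contact_force: [-2.2, -1.3, 0.6]
finger_gap: 0.0531
gripper_force: 42.6
```

>>> {"fn": "jog_arm", "kwargs": {"motion": [0,0,-0.4,0,0,0,0,0,0,0,0,0]}}

```text
time_s: 17.48
tool_pos: [0.5851, -0.2084, 0.038]
eef_rot: [3.14, 0.001, 2.311]
contact_force: [-2.0, -0.5, 3.6]
finger_gap: 0.0529
gripper_force: 42.8
```

>>> {"fn": "jog_arm", "kwargs": {"motion": [0,0,-0.4,0,0,0,0,0,0,0,0,0]}}

```text
time_s: 17.73
tool_pos: [0.5852, -0.2084, 0.0379]
eef_rot: [3.14, 0.001, 2.311]
contact_force: [-2.0, -0.6, 6.1]
finger_gap: 0.0529
gripper_force: 43.1
```

It rests at 38.0 mm, about a full step down. Now I screw forward (CW) and follow the lead.

>>> {"fn": "jog_arm", "kwargs": {"motion": [0,0,-0.1,0,0,-0.1,0,0,-0.2,0,0,-0.1,0,0,-0.2,0,0,-0.1,0,0,0,0,0,0]}}

```text
time_s: 18.23
tool_pos: [0.5853, -0.2087, 0.0372]
eef_rot: [3.14, 0.001, 2.011]
contact_force: [-0.9, -0.8, 5.3]
finger_gap: 0.053
gripper_force: 43.0
```

>>> {"fn": "jog_arm", "kwargs": {"motion": [0,0,-0.2,0,0,-0.1,0,0,-0.2,0,0,-0.1,0,0,0,0,0,0]}}

```text
time_s: 18.6
tool_pos: [0.5855, -0.2087, 0.0368]
eef_rot: [3.139, 0.001, 1.812]
contact_force: [-0.1, -0.5, 4.6]
finger_gap: 0.0531
gripper_force: 43.0
```

It is following the lead exactly one step below the climbing path.

>>> {"fn": "jog_arm", "kwargs": {"motion": [0.2,0,-0.2,0,0,-0.1,0.2,0,-0.2,0,0,-0.1,0.2,0,-0.3,0,0,-0.1,0.2,0,-0.2,0,0,-0.1,0,0,0,0,0,0]}}

```text
time_s: 19.23
tool_pos: [0.586, -0.2087, 0.0359]
eef_rot: [3.14, 0.0, 1.412]
contact_force: [-2.2, -0.7, 6.5]
finger_gap: 0.0532
gripper_force: 43.0
```

>>> {"fn": "jog_arm", "kwargs": {"motion": [0,0,-0.2,0,0,-0.1,0,0,-0.2,0,0,-0.1,0,0,-0.2,0,0,-0.1,0,0,-0.2,0,0,-0.1,0,0,0,0,0,0]}}

```text
time_s: 19.85
tool_pos: [0.5865, -0.2087, 0.0351]
eef_rot: [3.139, -0.001, 1.012]
contact_force: [-1.4, -0.2, 4.9]
finger_gap: 0.0532
gripper_force: 43.0
```

>>> {"fn": "jog_arm", "kwargs": {"motion": [-0.3,0,-0.2,0,0,-0.1,0,0,-0.2,0,0,-0.1,0,0,-0.2,0,0,-0.1,0,0,-0.2,0,0,-0.1,0,0,0,0,0,0]}}

```text
time_s: 20.48
tool_pos: [0.5867, -0.2085, 0.0343]
eef_rot: [3.139, -0.002, 0.613]
contact_force: [0.1, -0.7, 4.7]
finger_gap: 0.0528
gripper_force: 43.0
```

>>> {"fn": "jog_arm", "kwargs": {"motion": [0,0,-0.2,0,0,-0.1,0,0,-0.2,0,0,-0.1,0,0,0,0,0,0]}}

```text
time_s: 20.85
tool_pos: [0.5867, -0.2085, 0.0339]
eef_rot: [3.14, -0.003, 0.413]
contact_force: [0.1, -1.8, 4.2]
finger_gap: 0.0531
gripper_force: 43.0
```

```bash
python3 -c "
from h import *
s,f,P=both();print(s['wrist_torque'],s['qpos'].round(2))"
```

```text
tool [ 586.7 -208.5   33.9] yaw [ 3.14e+00 -3.00e-03  4.13e-01] q7 -0.42 F [ 0.1 -1.8  4.2]
eye plane [1.20000e-02 7.40000e-03 9.65541e+01] 4249 ((586.1476440429688, -207.59414672851562), 22.59388542175293)
shoulder [ 585.6 -207.5] 11 0.21
[-0.16344157 -0.1259487  -0.01494232] [-0.2   0.72  0.82  1.55 -0.56  1.12 -0.42]
```

>>> {"fn": "jog_arm", "kwargs": {"motion": [0,0,-0.2,0,0,-0.1,0,0,-0.2,0,0,-0.1,0,0,0,0,0,0]}}

```text
time_s: 21.28
tool_pos: [0.5865, -0.2086, 0.0334]
eef_rot: [3.14, -0.003, 0.212]
contact_force: [-0.1, -0.3, 5.9]
finger_gap: 0.0529
gripper_force: 43.0
```

>>> {"fn": "jog_arm", "kwargs": {"motion": [0,0,-0.2,0,0,-0.1,0,0,-0.1,0,0,-0.05,0,0,0,0,0,0]}}

```text
time_s: 21.65
tool_pos: [0.5865, -0.2087, 0.0331]
eef_rot: [3.14, -0.003, 0.063]
contact_force: [0.5, -1.2, 5.4]
finger_gap: 0.0535
gripper_force: 43.0
```

```bash
python3 -c "
from h import *
s=manip.observe();print(s['wrist_torque'],s['contact_force'],s['joint_torque'][6])"
```

```text
[-0.21256019 -0.12326325 -0.10648599] [ 0.49897194 -1.15593735  5.35496616] -0.009807018795982003
```

>>> {"fn": "jog_arm", "kwargs": {"motion": [0,0,-0.2,0,0,-0.1,0,0,0,0,0,0]}}

```text
time_s: 21.9
tool_pos: [0.5863, -0.2087, 0.033]
eef_rot: [3.141, -0.003, -0.038]
contact_force: [0.4, -1.0, 6.3]
finger_gap: 0.0529
gripper_force: 43.1
```

>>> {"fn": "jog_arm", "kwargs": {"motion": [0,0,-0.2,0,0,-0.1,0,0,0,0,0,0]}}

```text
time_s: 22.15
tool_pos: [0.5863, -0.2088, 0.033]
eef_rot: [3.141, -0.003, -0.138]
contact_force: [0.4, 0.1, 8.0]
finger_gap: 0.0536
gripper_force: 43.1
```

```bash
python3 -c "
from h import *
s=manip.observe();print(s['wrist_torque'],s['contact_force'],s['tool_pos'],s['eef_rot'])"
```

```text
[-0.1327724  0.0798455 -0.1506369] [0.43809752 0.05745131 8.00607093] [ 0.58631889 -0.20879783  0.03300187] [ 3.14112588e+00 -2.90955049e-03 -1.38003025e-01]
```

z has stopped at 33.0 mm, about 9 mm below the crest, which matches home. One more small turn with no further push will confirm it.

>>> {"fn": "jog_arm", "kwargs": {"motion": [0,0,0,0,0,-0.1,0,0,0,0,0,0]}}

```text
time_s: 22.4
tool_pos: [0.5863, -0.2089, 0.033]
eef_rot: [3.141, -0.003, -0.238]
contact_force: [0.4, -1.1, 7.0]
finger_gap: 0.0527
gripper_force: 43.1
```

```bash
python3 -c "
from h import *
s,f,P=both();print(s['wrist_torque'],s['contact_force'])
cv2.imwrite('pics/w6.png',f['frame'][...,::-1])"
```

```text
tool [ 586.3 -208.9   33. ] yaw [ 3.141e+00 -3.000e-03 -2.380e-01] q7 -0.98 F [ 0.4 -1.1  7. ]
eye plane [1.62000e-02 3.40000e-03 9.58294e+01] 4351 ((585.7379760742188, -207.40548706054688), 22.72587776184082)
shoulder [ 585.7 -207.9] 15 0.08
[-0.21178138  0.06504818 -0.09578404] [ 0.40879301 -1.12522073  6.97467126]
```

View pics/w6.png

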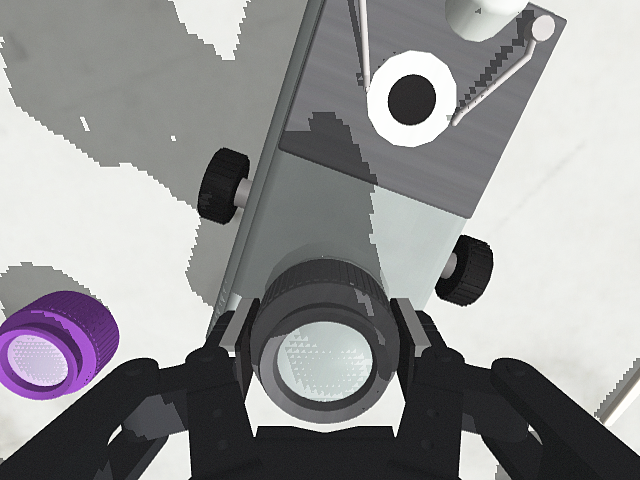

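The skirt appears down on the shoulder, seen at (325,270), with the eyepiece centred on it. I turn on gently until the thread just takes up.

>>> {"fn": "jog_arm", "kwargs": {"motion": [0,0,0,0,0,-0.1,0,0,0,0,0,0]}}

```text
time_s: 22.7
tool_pos: [0.5862, -0.2091, 0.033]
eef_rot: [3.141, -0.003, -0.338]
contact_force: [0.3, -1.0, 7.2]
finger_gap: 0.053
gripper_force: 43.1
```

```bash
python3 -c "
from h import *
s=manip.observe();print(s['wrist_torque'],s['contact_force'])"
```

```text
[-0.16867895 -0.0153905  -0.08653456] [ 0.2763682  -1.01135793  7.15419429]
```

>>> {"fn": "jog_arm", "kwargs": {"motion": [0,0,0,0,0,-0.1,0,0,0,0,0,0]}}

```text
time_s: 22.95
tool_pos: [0.5862, -0.2092, 0.033]
eef_rot: [3.141, -0.003, -0.438]
contact_force: [0.2, -1.0, 6.0]
finger_gap: 0.053
gripper_force: 43.1
```

```bash
python3 -c "
from h import *
s=manip.observe();print(s['wrist_torque'],s['contact_force'],s['tool_pos'])"
```

```text
[-0.20604344  0.03274464 -0.13284336] [ 0.15005003 -0.96219199  5.97412208] [ 0.58623152 -0.20915429  0.03301496]
```

z stayed at 33.0 mm through the last 0.5 rad, so the skirt is seated on the shoulder. I ease the pressure, release and retreat.

>>> {"fn": "jog_arm", "kwargs": {"motion": [0,0,0.8,0,0,0,0,0,0,0,0,0]}}

```text
time_s: 23.2
tool_pos: [0.586, -0.2091, 0.033]
eef_rot: [3.141, -0.003, -0.439]
contact_force: [2.9, -3.8, 2.8]
finger_gap: 0.0535
gripper_force: 42.7
```

>>> {"fn": "jog_arm", "kwargs": {"motion": [0,0,0,0,0,0,0,0,0,0,0,0,0,0,0,0,0,0,0,0,0,0,0,0,0,0,0,0,0,0,0,0,0,0,0,0], "fingers": 80}}

```text
time_s: 23.95
tool_pos: [0.5848, -0.2085, 0.0329]
eef_rot: [-3.142, 0.0, -0.44]
contact_force: [0.4, -0.0, -0.5]
finger_gap: 0.0803
gripper_force: 0.0
```

>>> {"fn": "jog_arm", "kwargs": {"motion": [0,0,10,0,0,0,0,0,25,0,0,0,0,0,30,0,0,0,0,0,30,0,0,0,0,0,15,0,0,0,0,0,0,0,0,0,0,0,0,0,0,0]}}

```text
time_s: 24.82
tool_pos: [0.5843, -0.2079, 0.1417]
eef_rot: [-3.141, 0.002, -0.44]
contact_force: [0.3, -0.8, 0.1]
finger_gap: 0.08
gripper_force: 0.0
```

```bash
python3 - <<'E'
from h import *
s,f,P=wcloud();print(s["tool_pos"],s["contact_force"])
def rep(P,n):
    Q=P.reshape(-1,3)*1000;Q=Q[np.hypot(Q[:,0]-585.5,Q[:,1]+208.2)<24]
    z=Q[Q[:,2]>85];print(n,len(Q))
    if len(z)<30: return
    md=np.median(z[:,2]);t=z[np.abs(z[:,2]-md)<2.5];A=np.c_[t[:,:2]-[585.5,-208.2],np.ones(len(t))]
    for _ in range(4):
        k=np.linalg.lstsq(A,t[:,2],rcond=None)[0];r=np.abs(t[:,2]-A@k)<1;A=A[r];t=t[r]
    print(k.round(4),len(t),cv2.minEnclosingCircle(t[:,:2].astype(np.float32)))
rep(P,"wrist")
for n in("top","scene"):
    g=vision.grab_frame(n);W=cloud(g);rep(W,n)
    Q=W.reshape(-1,3)*1000;R=np.hypot(Q[:,0]-585.3,Q[:,1]+208.6);m=Q[(R>23.5)&(R<26.5)&(Q[:,2]>75)];print("skirt top z",np.median(m[:,2]) if len(m) else None,len(m))
    print("tall",circ(W,(.466,.056),.064,.07))
im=cv2.resize(g["frame"][140:330,240:440],(800,600)[:2] if 0 else (630,600),interpolation=cv2.INTER_CUBIC);cv2.imwrite("pics/end.png",im[...,::-1])
E
```

```text
[ 0.58426904 -0.2078831   0.14165805] [ 0.29875293 -0.82003177  0.08396571]
wrist 13676
[  1.0604  -0.497  237.1368] 1356 ((593.8882446289062, -210.96392822265625), 20.324670791625977)
top 3361
[ 5.700000e-03 -3.700000e-03  5.727089e+02] 1457 ((585.4913940429688, -208.20999145507812), 23.982328414916992)
skirt top z 570.457560039434 727
tall (487, 465.9, 55.9, 22.5, np.float64(0.067))
scene 778
[ 3.70000e-03 -4.60000e-03  9.79539e+01] 97 ((585.12890625, -208.1115264892578), 22.587312698364258)
skirt top z 90.25974804032742 210
tall (522, 467.1, 56.2, 22.7, np.float64(0.0667))
```

View pics/end.png

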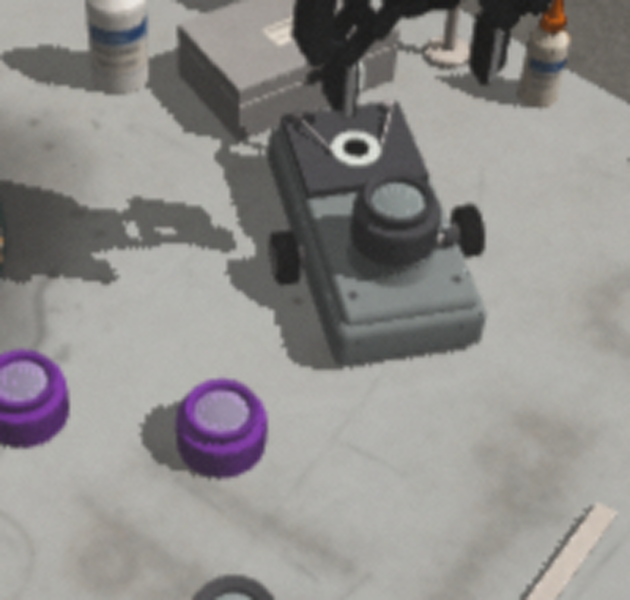

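The low eyepiece sits level on the tube at (397,220) in the crop. Its rim is at 97.95 mm (98 expected) with 0.3° of tilt. The gripper is clear and the tall eyepiece has not moved.

```bash
python3 -c "
from h import *
print(order.sign_off())"
```

```text
the job is handed in; nothing more can be done
None
```

The low eyepiece is screwed home and level on the tube shoulder, the gripper is clear of it, the tall eyepiece and oil bottle were not touched, and the job is handed in.

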